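Fold the tympan and run the bed in

TASK

The type is locked up in the bed of the bench press and the bed stands drawn out, with its tympan (the hinged board) tipped back: push the tympan over until it lies flat on the type, and only then push the bed in under the platen until it is fully home against its stop. Do it by pushing with the fingers only, without taking hold of the tympan or the bed, let neither of them slam, and leave everything else on the bench as it stands.

Things in the scene. Friction and masses are not known exactly. Their poses are not given: they have to be found in the camera images.
- press: Wooden screw press, fixed, turned about the vertical. Origin on the table under its middle; own x across the press, +y to the outer (tympan) end, z up. Posts and head beams stand at y = -220 mm (beam faces at -154 mm, 420 mm wide, 308 mm high; screw and T handle to 435 mm). Platen underside at 108 mm. Runners under the bed: top at 30 mm, y = -390 to 210 mm, within 98 mm of the middle.
- bed (a joint): How far the bed is run in under the platen, in m: 0 = drawn out (starts at 0 to 0.04), 0.28 = fully home at its stop. Moves along the press's -y, stays where left; friction about 8 N, 3 kg. The bed is a plywood board with low wooden walls, 220 mm wide, 290 mm long, foot at z = 32 mm, wall tops at z = 74 mm, holding the locked-up type.
- bed_end (a point): Centre of the bed's outer end face (towards the press's +y): an upright wooden face 220 mm wide, from z = 32 to 74 mm, free to be pushed on once the tympan is down. The point's axes are the press's axes. The wall behind the face is 20 mm thick.
- tympan (a joint): Opening of the tympan in rad: 0 = flat on the type, 1.571 = upright; it starts tipped back beyond upright, at 1.75 to 2.05. A stiff hinge holds it wherever it is left (about 0.6 N m to move it, some 3 N at its free edge), so it has to be pushed all the way down. Pushed near its hinge instead, it would drag the bed along.
- hinge (a point): Middle of the tympan's hinge line, which lies along the press's x, 6 mm in from the bed's outer end face, at z = 82.5 mm. It travels with the bed.
- tympan_edge (a point): Middle of the tympan's free edge, half-way through its thickness, 251 mm from the hinge line. The tympan is a wooden frame with a pressboard panel, a flat board 210 mm wide, 12 mm thick. The point's axes turn with it: x along the hinge, -y from hinge to free edge, z out of its back (the side that is up when shut and faces the press's +y when upright).
- tin: Bystander: ink tin, 74 mm across, 55 mm high; origin under its centre, on the table.
- planer: Bystander: wooden planer block 65 x 100 x 45 mm; origin under its centre.
- brayer: Bystander: small ink roller lying on the table, roller 90 mm long and 36 mm thick, handle towards its own -x, 190 mm over all; origin on the table under the roller.
- cup: Bystander: plastic cup, 76 mm across the rim, 100 mm high; origin under its centre.
- mallet: Bystander: wooden mallet lying down, head 60 x 110 x 70 mm, handle 200 mm towards its own -x; origin under the head.
- ink_knife: Bystander: ink knife lying flat on a glass slab 10 mm thick, 220 mm long along its own x, 20 mm thick at the handle; origin under the point where blade meets handle.

How it is judged:
By the outcome, as a careful person would: the job done as asked, in the order asked, and still so for the second after the job is handed in, with the robot touching nothing.
It also fails if it takes over 61 s, if anything falls off the work surface, if the arm or the gripper's body presses on something with over 40 N, if the wrist force passes 120 N, or if a joint passes its speed limit or range.

ROBOT

A 6-joint arm with a two-finger parallel gripper is mounted at the origin on the work surface. World frame = base frame: x ahead of the robot, y to its left, z up, the work surface at z = 0. Lengths are in mm, angles in rad, forces in N, time in s.
With the tool pointing down it reaches from about 275 to 750 mm from the base axis. Payload 10.2 kg.
Tool frame: the origin (TCP) lies between the finger pads; the fingertips stand 25 mm ahead of it and the grasp point (between the pads) lies 6 mm ahead of it; z points along the fingers, y is the direction in which the jaws open and shut (so a half turn about z gives the same grasp; the last joint's range is limited). The gripper opens to 88 mm and grips with 3 to 60 N. Pads are 18 mm wide; open, the fingers measure 123 mm over their backs; the gripper's body (75 mm by 187 mm) begins 45 mm behind the grasp point.
Start: joints at [0.954, 0.313, 1.498, -0, 1.331, -0.223], TCP at [201.456, 484.816, 263.72] pointing down, gripper open.
Joint ranges: [-2.94, 2.94], [-0.97, 2.17], [0.19, 2.56], [-1.23, 4.37], [0.02, 3.11], [-2.88, 2.88]. Speed limits (rad/s): [2.39, 2.39, 3.01, 3.14, 3.14, 3.14].

INTERFACE

Orientations are given as a unit quaternion [x, y, z, w].
In Python, from station import ctrl, imaging, order, nets gives the robot as it stands. The module is installed in compiled form; this text tells all that it offers.
- The arm moves only by the shell command python3 -m handwheel 'ROWS'. ROWS is JSON, a list of rows, each a list of 5 numbers: the shift along the tool's x, y, z in mm, then the turn about the tool's z in degrees, then the gripper's target within -1 to 1 (shut at 1, half-way at 0, fully open at -1). A call has 1 to 10 rows; each row is the pose to reach, as a shift and turn from the pose commanded when the call began, along the tool's axes at that moment; what a row does not reach only later rows make up. A row lasts 1/12 s, in which the tool goes at most 41.7 mm and 7.16 degrees, less where a joint would pass 70% of its speed; a pose out of reach is approached as far as the arm can. A call with a gripper value outside its range is refused whole. The fingers move at their own pace and stop on an object; the grip force is fixed at half the most. Time passes only in rows, so rows that repeat a pose let the fingers close. It gives the time, the measured TCP pose, the force and the opening at its end, in the units of the state.
- ctrl.observe(): the state, without advancing time (a new reading comes with each control period).
- imaging.snapshot(name): name is "scene" or "top" or "wrist"; returns a dict with "pixels" (400x640x3 uint8, blue, green, red), "fx", "fy", "cx", "cy" (pixels), "extrinsics" (4x4, takes a point from camera to world coordinates). Camera axes: x right, y down, z forward; pixel columns grow to the right and rows downward; lengths in mm; the calibration is good to about 2 mm. A picture is of the moment at which its call begins. There is no depth.
- order.job_done(): hands the job in, once; it reports no verdict.
Trained networks look in a picture, given as the dict that the camera call returned (one of the last four; its "shot" number tells which), for a name from the list of things; names that differ only in an ending like _2 or _b are one class to them, and where a whole thing is asked for, a point or a joint stands for the part that bears it (a point fixed in the world has none). Each returns a list of dicts, best first, with "score" (0 to 1); they miss things now and then, are a little off and sometimes report something else, mostly with a low value. They report only what shows in the picture. A call takes as long as a camera call.
- nets.search_frame(label, picture): "location" ([x, y, z] in mm, in world coordinates, good to about 4 mm: the middle of the surface that is visible of it).
- nets.masks_of(label, picture): "mask" (400x640 bool, what is visible of it).
- nets.pinpoint(label, picture): "location" ([x, y, z] in mm, in world coordinates, good to about 4 mm: a listed point, or the origin of a listed thing).
The state is a dict: "clock": time; "q": joint angles; "joint_velocities": joint speeds; "joint_efforts": joint torques, N m; "tcp_pos": TCP position; "tool_rot": TCP orientation; "contact_force": force on the tool from outside, world axes, zero at the start; "torque": the same for the moment, N m; "grip_width": opening from 0.0 (shut) to 1.0 (fully open).
Only numpy, scipy, OpenCV 4.12 (cv2) and the standard library are available. Lean on these libraries where they do the work, as an engineer would, in place of code of your own. Each camera call takes 0.05 s, during which the arm holds its last target.

## Working session

There is one attempt and no reset: what is moved stays moved. The work goes in short steps, Python scripts to look and compute and a shell command to move; the robot and the scene stay as the last step left them, time stands still between calls to the robot, and variables do not carry over. Pictures are saved under pics/ and viewed, and the job is handed in when it is done.

```bash
mkdir -p pics; cat > h.py <<'E'
import numpy as np,cv2
from station import ctrl,imaging,order,nets
def snap(n,f):
    p=imaging.snapshot(n); cv2.imwrite('pics/'+f,p['pixels']); return p
E
python3 - <<'E'
from h import *
print(ctrl.observe())
for n in ['scene','top']:
    p=snap(n,n+'0.png'); print(n,p['fx'],p['cx'],p['cy'],np.round(p['extrinsics'],3).tolist())
    for l in ['press','bed_end','hinge','tympan_edge','tin','planer','brayer','cup','mallet','ink_knife']:
        r=nets.pinpoint(l,p); print(l,[(np.round(a['location']).tolist(),round(a['score'],2)) for a in r[:2]])
E
```

```text
{'clock': 0.0, 'q': array([ 9.53593746e-01,  3.13441821e-01,  1.49839220e+00, -1.83369419e-05,
        1.33099510e+00, -2.23389844e-01]), 'joint_velocities': array([-1.45629016e-04,  2.74767401e-04, -1.78272527e-03, -1.39983073e-03,
        1.60992614e-04,  6.20560787e-05]), 'joint_efforts': array([-8.74238995e-04, -4.02220809e+01, -2.52263850e+01,  6.93620997e-02,
        3.52987123e-02, -4.14701515e-05]), 'tcp_pos': array([201.3397441 , 484.64061285, 263.18213031]), 'tool_rot': array([ 1.95634242e-01,  9.80676736e-01, -5.68059997e-04, -2.44128202e-04]), 'contact_force': array([-0.40736957, -0.2159065 ,  0.14204087]), 'torque': array([ 0.02684749,  0.00399808, -0.00414043]), 'grip_width': 1.0024953563848402}
scene 366.0641364635451 323.5857788870263 192.82970973697653 [[-0.878, 0.403, -0.257, 850.592], [0.478, 0.741, -0.472, 590.887], [0.001, -0.537, -0.843, 829.706], [0.0, 0.0, 0.0, 1.0]]
press [([564.0, -102.0, -4.0], 0.76)]
bed_end [([512.0, 76.0, 53.0], 0.93)]
hinge [([519.0, 70.0, 82.0], 0.87)]
tympan_edge [([494.0, 143.0, 322.0], 0.63)]
tin [([642.0, 218.0, 6.0], 0.89)]
planer [([788.0, -135.0, 4.0], 0.55), ([510.0, 79.0, 52.0], 0.32)]
brayer [([697.0, 131.0, -2.0], 0.75)]
cup [([596.0, 322.0, -2.0], 0.96)]
mallet [([453.0, 362.0, -2.0], 0.82)]
ink_knife [([540.0, 582.0, 11.0], 0.77)]
top 390.10083679869206 314.23649613253247 207.70206092956084 [[0.021, -0.995, 0.094, 518.537], [-1.0, -0.02, 0.012, 188.086], [-0.01, -0.094, -0.996, 1024.326], [0.0, 0.0, 0.0, 1.0]]
press [([565.0, -98.0, -1.0], 0.74), ([791.0, -133.0, -2.0], 0.67)]
bed_end [([518.0, 76.0, 49.0], 0.78)]
hinge [([517.0, 69.0, 84.0], 0.81)]
tympan_edge [([495.0, 143.0, 319.0], 0.69)]
tin [([642.0, 215.0, 1.0], 0.78), ([695.0, 128.0, 2.0], 0.63)]
planer [([790.0, -135.0, -1.0], 0.96)]
brayer [([692.0, 128.0, 4.0], 0.56)]
cup [([597.0, 328.0, 2.0], 0.71)]
mallet [([452.0, 364.0, -2.0], 0.72)]
ink_knife [([542.0, 584.0, 10.0], 0.97)]
```

View pics/scene0.png

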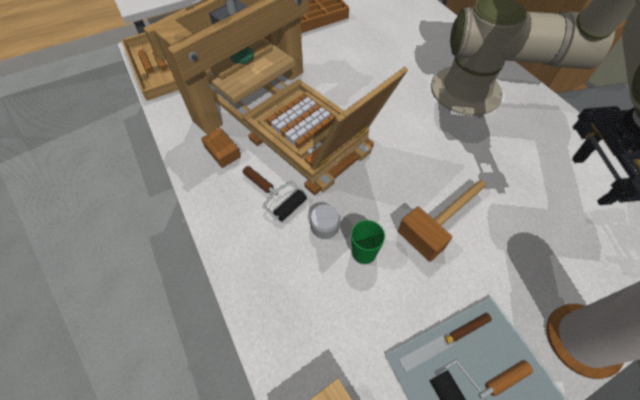

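View pics/top0.png

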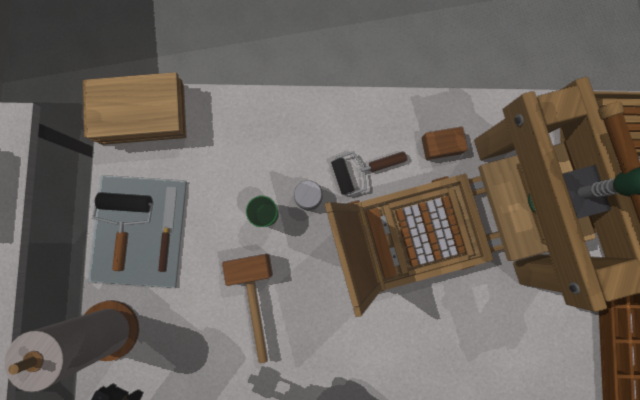

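```bash
python3 - <<'E'
from h import *
a=cv2.imread('pics/top0.png')[70:320,320:640]; cv2.imwrite('pics/top0z.png',cv2.resize(a,None,fx=2.5,fy=2.34,interpolation=2))
a=cv2.imread('pics/scene0.png')[0:200,110:420]; cv2.imwrite('pics/scene0z.png',cv2.resize(a,None,fx=2.5,fy=2.5,interpolation=2))
E
```

```text
(no output)
```

View pics/top0z.png

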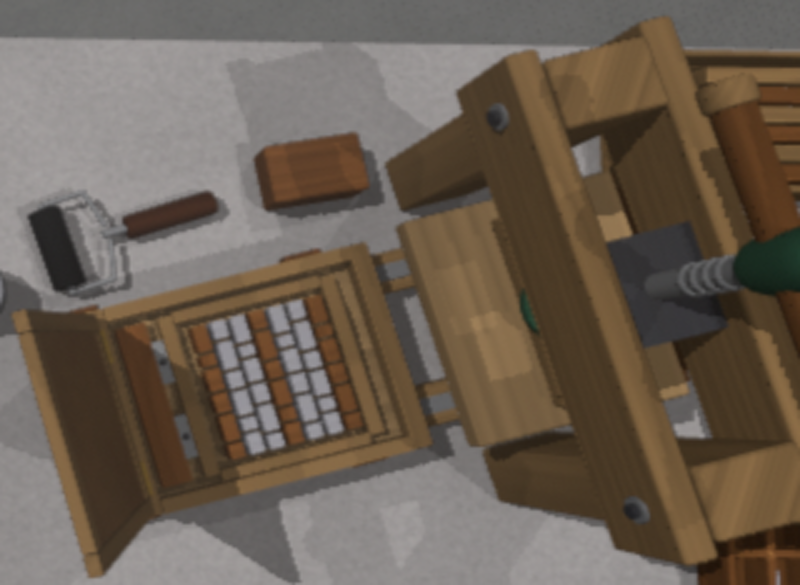

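View pics/scene0z.png

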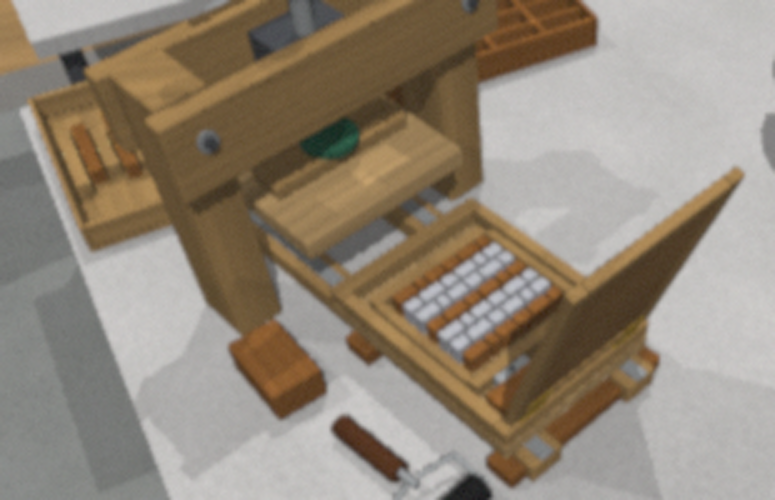

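```bash
cat >> h.py <<'E'
C={'scene':(366.064,323.586,192.830,np.array([[-0.878,0.403,-0.257,850.592],[0.478,0.741,-0.472,590.887],[0.001,-0.537,-0.843,829.706]])),
'top':(390.101,314.236,207.702,np.array([[0.021,-0.995,0.094,518.537],[-1.0,-0.02,0.012,188.086],[-0.01,-0.094,-0.996,1024.326]]))}
def ray(c,u,v):
    f,cx,cy,E=C[c]; d=E[:,:3]@np.array([(u-cx)/f,(v-cy)/f,1]); return E[:,3],d/np.linalg.norm(d)
def tz(u,v):  # top zoom
    return 320+u/2.5,70+v/2.34
def sz(u,v): return 110+u/2.5,v/2.5
def atz(c,uv,z):
    o,d=ray(c,*uv); return o+d*(z-o[2])/d[2]
def tri(s,t):
    o1,d1=ray('scene',*s);o2,d2=ray('top',*t)
    A=np.stack([d1,-d2],1);k=np.linalg.lstsq(A,o2-o1,rcond=None)[0]
    a,b=o1+k[0]*d1,o2+k[1]*d2; return (a+b)/2,np.linalg.norm(a-b)
O=np.array([565.,-100.])
def press(p,a=0.28,O=O):
    d=np.asarray(p)[:2]-O; c,s=np.cos(a),np.sin(a); return np.round([c*d[0]+s*d[1],-s*d[0]+c*d[1]],1)
E
python3 - <<'E'
from h import *
def ang(a,b): d=b-a; return round(float(np.arctan2(d[1],d[0])),3)
for nm,s,t in [('plat+x',(310,247),(400,228)),('plat-x',(461,156),(470,445)),('ty+x',(742,172),(20,312)),]:
    p,e=tri(sz(*s),tz(*t)); print(nm,p.round(),round(e,1),press(p))
for z in (108,125,145): 
    a=atz('top',tz(400,228),z);b=atz('top',tz(470,445),z); print(z,press(a),press(b),ang(b,a))
# bed inner end edge z74
a=atz('top',tz(367,247),74);b=atz('top',tz(430,440),74);print('bed inner',press(a),press(b),ang(b,a), a.round(),b.round())
a=atz('top',tz(463,95),308);b=atz('top',tz(615,555),308);print('beam',press(a),press(b),ang(b,a))
a=atz('top',tz(535,52),308);b=atz('top',tz(712,562),308);print('beam back of front',press(a),press(b),ang(b,a))
a=atz('top',tz(20,312),321);b=atz('top',tz(93,576),321);print('ty edge',a,b,press(a),press(b),ang(b,a))
E
```

```text
plat+x [ 705. -184.  128.] 1.2 [ 111.5 -119.6]
plat-x [ 493. -244.  126.] 1.5 [-109.  -118.9]
ty+x [547. 210. 461.] 93.3 [ 68.2 302.5]
108 [ 112.7 -128.1] [-112.3 -126.4] 0.272
125 [ 111.3 -120.4] [-109.6 -118.7] 0.272
145 [ 109.6 -111.3] [-106.4 -109.6] 0.272
bed inner [ 104.6 -106.5] [-103.1 -106.3] 0.279 [ 695. -173.   74.] [ 495. -231.   74.]
beam [ 187.1 -114.4] [-186.2 -110.3] 0.269
beam back of front [ 207.1 -177.3] [-208.7 -175.3] 0.275
ty edge [593.3594574  171.79128646 321.        ] [394.60210107 116.81010928 321.        ] [102.4 253.4] [-103.8  255.5] 0.27
```

```bash
python3 -m handwheel '[[-38,-17,-7,5.2,1],[-75,-34,-14,10.4,1],[-113,-51,-21,15.6,1],[-150,-68,-28,20.8,1],[-188,-85,-35,26,1],[-225,-101,-42,31.2,1],[-263,-118,-49,36.4,1],[-300,-135,-56,41.6,1],[-338,-152,-57,46.8,1],[-375,-168,-57,51.7,1]]'
python3 - <<'E'
from h import *
s=ctrl.observe();print(s['clock'],s['tcp_pos'],s['tool_rot'],s['contact_force'],s['grip_width'],s['q'])
p=snap('wrist','w1.png');print(np.round(p['extrinsics'],2).tolist())
snap('scene','s1.png')
E
```

```text
clock: 1.93
tcp_pos: [484.5, 183.9, 321.5]
tool_rot: [0.606, 0.796, 0.001, 0.0]
contact_force: [0.5, 0.5, -0.2]
grip_width: 0.268
1.9333 [484.52796088 183.89770353 321.45702213] [6.05567137e-01 7.95793890e-01 5.30581969e-04 4.95301391e-04] [ 0.50764793  0.52828546 -0.18078541] 0.26753485457011217 [ 1.36388382e-01  2.61768964e-01  1.41523259e+00  4.80414284e-05
  1.46314021e+00 -1.33455987e-01]
[[0.96, 0.25, 0.09, 462.89], [0.27, -0.91, -0.3, 263.71], [0.0, 0.32, -0.95, 442.73], [0.0, 0.0, 0.0, 1.0]]
```

View pics/s1.png

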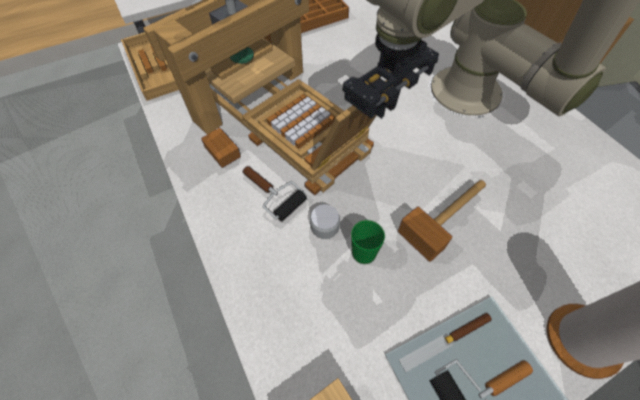

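View pics/w1.png

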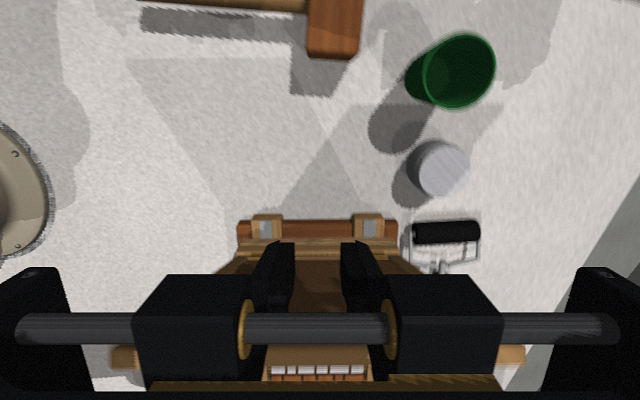

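```bash
python3 -m handwheel '[[-6,0,0,0,1],[-12,0,0,0,1],[-17,0,0,0,1],[-21,0,0,0,1],[-25,0,0,0,1],[-29,0,0,0,1],[-33,0,0,0,1],[-38,0,0,0,1],[-43,0,0,0,1],[-48,0,0,0,1]]'
python3 - <<'E'
from h import *
snap('scene','s2.png')
E
```

```text
clock: 2.87
tcp_pos: [496.4, 139.3, 320.9]
tool_rot: [0.604, 0.797, 0.0, 0.0]
contact_force: [-1.8, 3.9, 3.6]
grip_width: 0.008
```

View pics/s2.png

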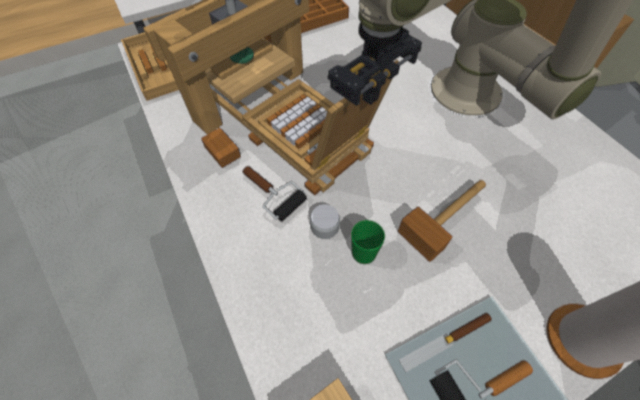

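```bash
python3 -m handwheel '[[-5,0,0,0,1],[-11,0,0,0,1],[-17,0,0,0,1],[-22,0,-1,0,1],[-28,0,-1,0,1],[-33,0,-2,0,1],[-39,0,-2,0,1],[-44,0,-3,0,1],[-50,0,-3,0,1],[-55,0,-3,0,1]]'
python3 - <<'E'
import numpy as np
r=217
for d in range(90,-1,-3):
    t=np.radians(d); print(d,np.round([176-r*np.cos(t)+6*np.sin(t)+9, 82.5+r*np.sin(t)+6*np.cos(t)],0))
E
```

```text
clock: 3.75
tcp_pos: [511.4, 86.0, 323.8]
tool_rot: [0.604, 0.797, 0.0, 0.0]
contact_force: [0.9, 3.9, 2.3]
grip_width: 0.007
90 [191. 300.]
87 [180. 300.]
84 [168. 299.]
81 [157. 298.]
78 [146. 296.]
75 [135. 294.]
72 [124. 291.]
69 [113. 287.]
66 [102. 283.]
63 [ 92. 279.]
60 [ 82. 273.]
57 [ 72. 268.]
54 [ 62. 262.]
51 [ 53. 255.]
48 [ 44. 248.]
45 [ 36. 240.]
42 [ 28. 232.]
39 [ 20. 224.]
36 [ 13. 215.]
33 [  6. 206.]
30 [  0. 196.]
27 [ -6. 186.]
24 [-11. 176.]
21 [-15. 166.]
18 [-20. 155.]
15 [-23. 144.]
12 [-26. 133.]
9 [-28. 122.]
6 [-30. 111.]
3 [-31. 100.]
0 [-32.  88.]
```

```bash
python3 -m handwheel '[[-5,0,0,0,1],[-11,0,0,0,1],[-17,0,1,0,1],[-23,0,1,0,1],[-28,0,2,0,1],[-34,0,2,0,1],[-40,0,3,0,1],[-45,0,4,0,1],[-51,0,5,0,1],[-56,0,6,0,1]]'
python3 -m handwheel '[[-5,0,1,0,1],[-11,0,3,0,1],[-17,0,5,0,1],[-22,0,7,0,1],[-28,0,9,0,1],[-33,0,11,0,1],[-38,0,13,0,1],[-43,0,15,0,1],[-48,0,18,0,1],[-53,0,21,0,1]]'
python3 - <<'E'
from h import *
snap('scene','s3.png')
E
```

```text
clock: 4.58
tcp_pos: [526.6, 32.2, 317.5]
tool_rot: [0.604, 0.797, -0.0, -0.0]
contact_force: [1.3, 3.7, -0.0]
grip_width: 0.01
clock: 5.42
tcp_pos: [540.9, -18.9, 296.5]
tool_rot: [0.604, 0.797, -0.0, 0.0]
contact_force: [0.2, 1.8, 2.0]
grip_width: 0.003
```

View pics/s3.png

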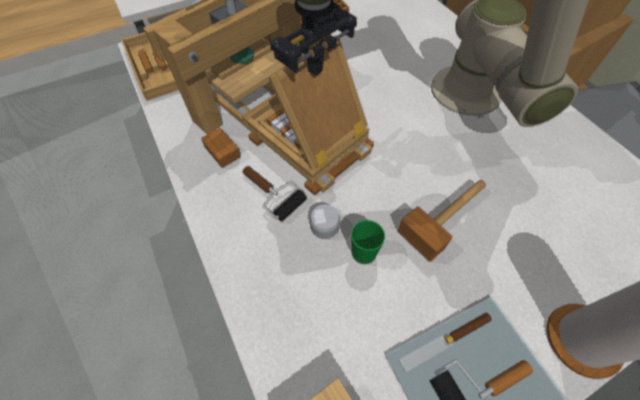

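```bash
python3 -m handwheel '[[-5,0,2,0,1],[-10,0,5,0,1],[-15,0,8,0,1],[-20,0,11,0,1],[-24,0,14,0,1],[-29,0,18,0,1],[-34,0,22,0,1],[-38,0,25,0,1],[-42,0,29,0,1],[-46,0,33,0,1]]'
python3 -m handwheel '[[-4,0,4,0,1],[-8,0,8,0,1],[-12,0,12,0,1],[-16,0,16,0,1],[-20,0,20,0,1],[-23,0,25,0,1],[-26,0,29,0,1],[-30,0,34,0,1],[-33,0,39,0,1],[-36,0,44,0,1]]'
python3 - <<'E'
from h import *
snap('scene','s4.png')
E
```

```text
clock: 6.3
tcp_pos: [553.5, -63.1, 263.5]
tool_rot: [0.604, 0.797, -0.0, 0.0]
contact_force: [1.0, 0.9, 0.7]
grip_width: 0.004
clock: 7.13
tcp_pos: [563.1, -97.6, 219.2]
tool_rot: [0.604, 0.797, -0.0, 0.0]
contact_force: [0.9, 0.2, 2.1]
grip_width: 0.006
```

View pics/s4.png

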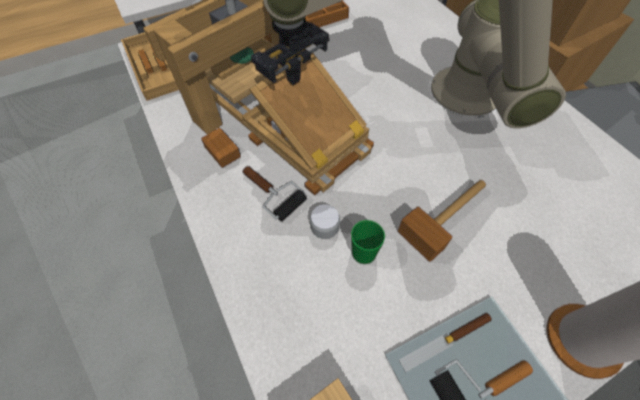

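```bash
python3 -m handwheel '[[-3,0,5,0,1],[-6,0,10,0,1],[-9,0,15,0,1],[-11,0,20,0,1],[-13,0,25,0,1],[-15,0,30,0,1],[-17,0,36,0,1],[-19,0,41,0,1],[-21,0,47,0,1],[-23,0,52,0,1]]'
python3 -m handwheel '[[-1,0,4,0,1],[-2,0,8,0,1],[-3,0,12,0,1],[-4,0,16,0,1],[-4,0,20,0,1],[-5,0,24,0,1],[-5,0,27,0,1],[-6,0,30,0,1],[-6,0,33,0,1],[-7,0,36,0,1]]'
python3 - <<'E'
from h import *
snap('scene','s5.png')
E
```

```text
clock: 8.02
tcp_pos: [569.3, -119.4, 167.0]
tool_rot: [0.604, 0.797, 0.0, -0.0]
contact_force: [1.1, 1.1, 1.2]
grip_width: 0.004
clock: 8.85
tcp_pos: [571.1, -126.0, 131.4]
tool_rot: [0.604, 0.797, 0.0, -0.0]
contact_force: [-0.2, 1.0, -0.0]
grip_width: 0.004
```

View pics/s5.png

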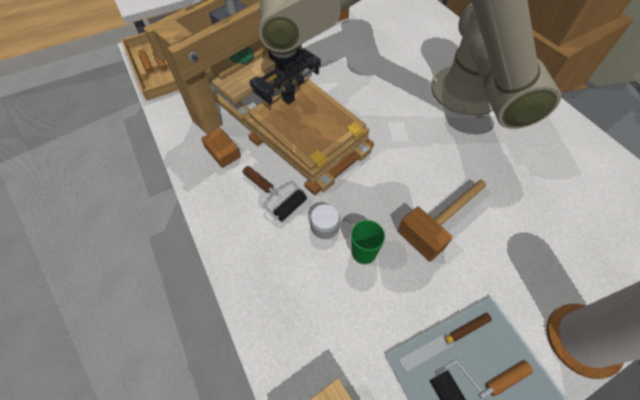

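```bash
python3 -m handwheel '[[0,0,2,0,1],[0,0,4,0,1],[0,0,6,0,1],[0,0,8,0,1],[0,0,10,0,1],[0,0,11,0,1],[0,0,12,0,1],[0,0,13,0,1],[0,0,14,0,1],[0,0,15,0,1]]'
python3 -m handwheel '[[0,0,1,0,1],[0,0,2,0,1],[0,0,3,0,1],[0,0,4,0,1]]'
```

```text
clock: 9.73
tcp_pos: [571.2, -126.1, 116.7]
tool_rot: [0.604, 0.797, -0.0, 0.0]
contact_force: [-0.1, -0.6, 1.7]
grip_width: 0.005
clock: 10.07
tcp_pos: [571.3, -126.1, 113.8]
tool_rot: [0.604, 0.797, -0.0, 0.0]
contact_force: [-7.3, 1.6, 18.9]
grip_width: 0.008
```

```bash
python3 -m handwheel '[[0,0,-5,0,1],[2,0,-25,0,1],[20,0,-55,0,1],[60,0,-60,0,1],[100,0,-60,0,1],[140,0,-60,0,1],[180,0,-60,0,1],[220,0,-60,0,1],[255,0,-60,0,1],[255,0,-60,0,1]]'
python3 - <<'E'
from h import *
for n in ['scene','top']:
    p=snap(n,n+'6.png')
    for l in ['bed_end','hinge','tympan_edge','press']:
        r=nets.pinpoint(l,p); print(l,[(np.round(a['location'],1).tolist(),round(a['score'],2)) for a in r[:2]])
a=cv2.imread('pics/scene6.png')[20:220,150:400]; cv2.imwrite('pics/scene6z.png',cv2.resize(a,None,fx=3,fy=3,interpolation=2))
p=snap('wrist','w6.png');print(ctrl.observe()['tcp_pos'])
E
```

```text
clock: 10.9
tcp_pos: [499.9, 124.2, 172.7]
tool_rot: [0.602, 0.799, 0.0, -0.001]
contact_force: [0.2, -0.7, 0.4]
grip_width: 0.006
bed_end [([510.3, 77.6, 53.1], 0.84)]
hinge [([516.2, 66.9, 81.0], 0.93)]
tympan_edge [([585.9, -170.3, 79.9], 0.76)]
press [([563.5, -100.7, -5.4], 0.56)]
bed_end []
hinge []
tympan_edge [([588.6, -173.5, 84.4], 0.82), ([595.9, 327.6, 4.6], 0.72)]
press [([569.2, -99.2, 0.2], 0.79)]
[502.16249479 118.87821904 172.68698637]
```

View pics/scene6z.png

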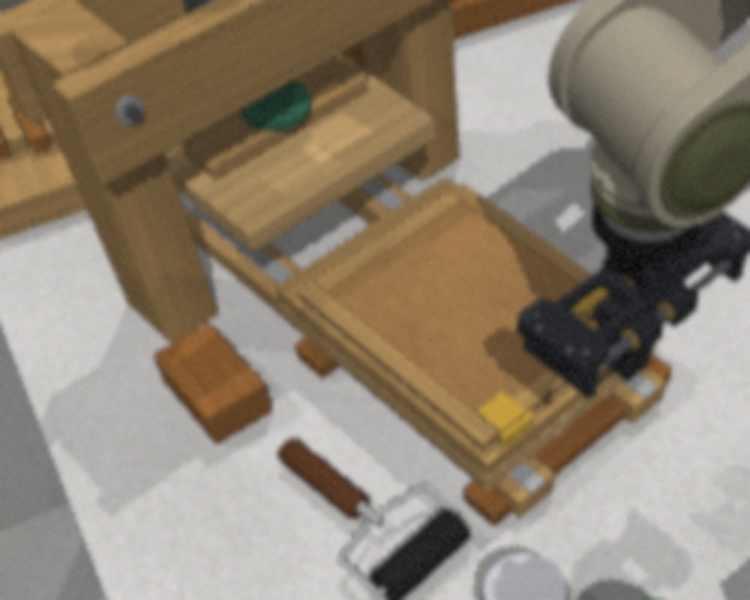

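View pics/w6.png

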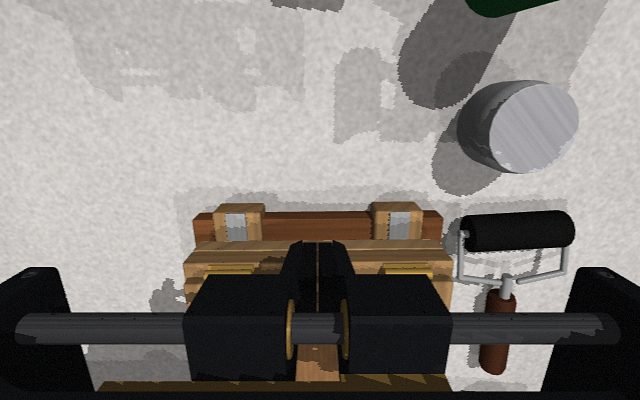

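```bash
python3 -m handwheel '[[0,0,20,0,1],[0,0,40,0,1],[0,0,60,0,1],[0,0,75,0,1],[0,0,88,0,1],[-8,0,88,0,1],[-15,0,88,0,1],[-20,0,88,0,1],[-24,0,88,0,1],[-27,0,88,0,1]]'
python3 - <<'E'
from h import *
p=snap('wrist','w7.png'); snap('scene','s7.png')
s=ctrl.observe();print(s['tcp_pos'],press(s['tcp_pos'],.273),s['contact_force'])
E
```

```text
clock: 12.28
tcp_pos: [509.9, 92.6, 85.5]
tool_rot: [0.604, 0.797, 0.0, 0.001]
contact_force: [1.0, -0.2, 0.3]
grip_width: 0.006
[509.68179861  92.85051682  85.23605377] [ -1.3 200.6] [0.65842464 0.42035728 0.40304717]
```

View pics/w7.png

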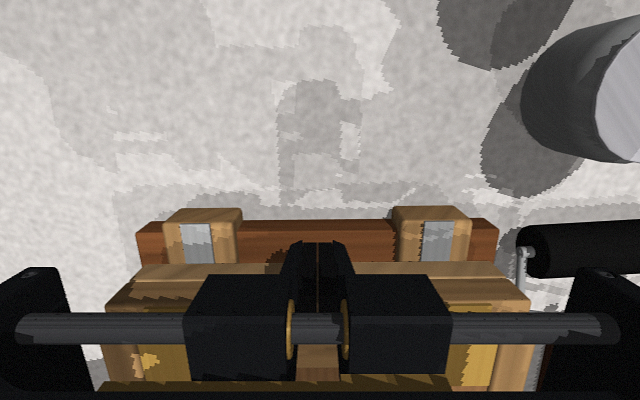

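View pics/s7.png

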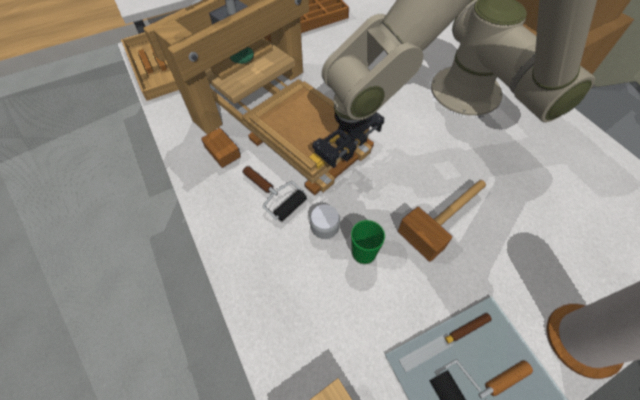

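```bash
python3 -m handwheel '[[-2,0,0,0,1],[-4,0,0,0,1],[-6,0,0,0,1],[-8,0,0,0,1],[-10,0,0,0,1],[-12,0,0,0,1],[-14,0,0,0,1],[-16,0,0,0,1],[-18,0,0,0,1],[-20,0,0,0,1]]'
```

```text
clock: 13.22
tcp_pos: [514.6, 75.1, 84.8]
tool_rot: [0.604, 0.797, 0.001, -0.001]
contact_force: [0.2, 8.4, 1.4]
grip_width: 0.008
```

```bash
python3 - <<'E'
from h import *
p=snap('scene','s8.png')
for l in ['bed_end','hinge','tympan_edge']:
    r=nets.pinpoint(l,p); print(l,[(np.round(a['location'],1).tolist(),press(a['location'],.273),round(a['score'],2)) for a in r[:2]])
s=ctrl.observe();print(s['tcp_pos'],press(s['tcp_pos'],.273),s['contact_force'])
E
```

```text
bed_end [([515.8, 65.0, 54.3], array([ -2.9, 172.2]), 0.89)]
hinge [([520.6, 58.4, 81.5], array([ -0. , 164.5]), 0.79), ([642.7, 217.9, 7.3], array([160.5, 285.2]), 0.25)]
tympan_edge [([590.8, -182.9, 82.5], array([  2.5, -86.8]), 0.55), ([594.6, 322.2, -2.7], array([142.3, 398.6]), 0.37)]
[514.68394665  74.75348265  84.75568697] [ -1.3 181.8] [0.74921864 5.02676712 0.54553542]
```

```bash
python3 -m handwheel '[[-4,0,0,0,1],[-9,0,0,0,1],[-14,0,0,0,1],[-19,0,0,0,1],[-24,0,0,0,1],[-29,0,0,0,1],[-34,0,0,0,1],[-39,0,0,0,1],[-44,0,0,0,1],[-49,0,0,0,1]]'
python3 -m handwheel '[[-5,0,0,0,1],[-10,0,0,0,1],[-15,0,0,0,1],[-20,0,0,0,1],[-25,0,0,0,1],[-30,0,0,0,1],[-35,0,0,0,1],[-40,0,0,0,1],[-45,0,0,0,1],[-50,0,0,0,1]]'
python3 - <<'E'
from h import *
p=snap('scene','s9.png')
s=ctrl.observe();print(s['tcp_pos'],press(s['tcp_pos'],.273),s['contact_force'])
E
```

```text
clock: 14.25
tcp_pos: [528.3, 28.0, 84.8]
tool_rot: [0.604, 0.797, 0.001, -0.0]
contact_force: [2.9, 9.0, -0.0]
grip_width: 0.008
clock: 15.08
tcp_pos: [542.2, -20.0, 84.8]
tool_rot: [0.604, 0.797, 0.001, -0.0]
contact_force: [4.3, 9.9, -0.6]
grip_width: 0.006
[542.26088272 -21.17229128  84.79014088] [-0.6 82. ] [-0.67833435 -0.31824705 -0.02506982]
```

View pics/s9.png

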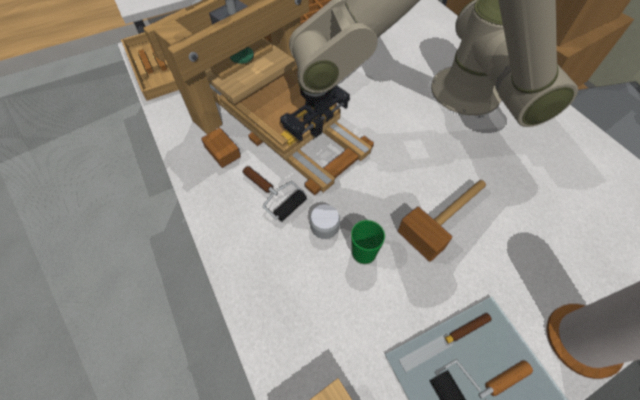

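```bash
python3 -m handwheel '[[-5,0,0,0,1],[-10,0,0,0,1],[-15,0,0,0,1],[-20,0,0,0,1],[-25,0,0,0,1],[-30,0,0,0,1],[-35,0,0,0,1],[-40,0,0,0,1],[-45,0,0,0,1],[-50,0,0,0,1]]'
python3 -m handwheel '[[-5,0,0,0,1],[-10,0,0,0,1],[-15,0,0,0,1],[-20,0,0,0,1],[-25,0,0,0,1],[-30,0,0,0,1],[-35,0,0,0,1],[-40,0,0,0,1],[-45,0,0,0,1],[-50,0,0,0,1]]'
python3 - <<'E'
from h import *
for n in ['scene','top']:
    p=snap(n,n+'10.png')
a=cv2.imread('pics/top10.png')[70:320,320:640]; cv2.imwrite('pics/top10z.png',cv2.resize(a,None,fx=2.5,fy=2.34,interpolation=2))
a=cv2.imread('pics/scene10.png')[0:200,110:420]; cv2.imwrite('pics/scene10z.png',cv2.resize(a,None,fx=2.5,fy=2.5,interpolation=2))
s=ctrl.observe();print(s['tcp_pos'],press(s['tcp_pos'],.273),s['contact_force'])
E
```

```text
clock: 15.97
tcp_pos: [555.8, -68.1, 84.8]
tool_rot: [0.603, 0.797, 0.001, -0.0]
contact_force: [4.1, 9.5, -0.0]
grip_width: 0.005
clock: 16.8
tcp_pos: [569.3, -116.1, 84.8]
tool_rot: [0.603, 0.797, 0.001, -0.0]
contact_force: [5.4, 9.6, 0.7]
grip_width: 0.007
[ 568.99173503 -117.45547296   84.70654584] [ -0.9 -17.9] [ 0.71199996  1.47605941 -0.51229813]
```

View pics/scene10z.png

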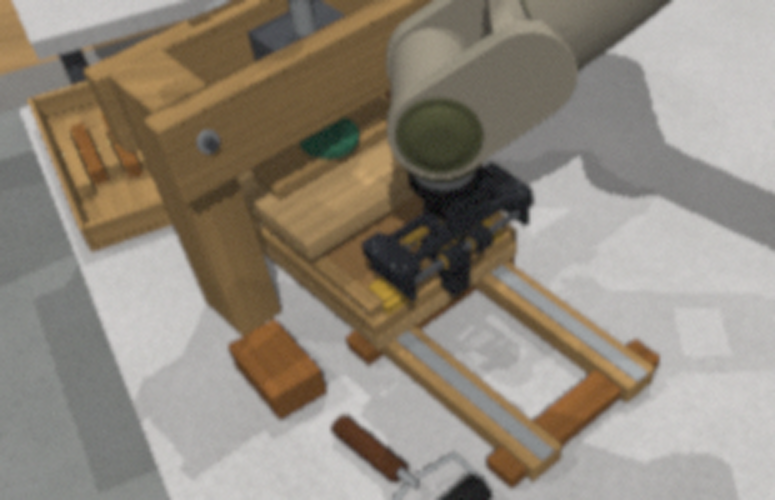

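View pics/top10z.png

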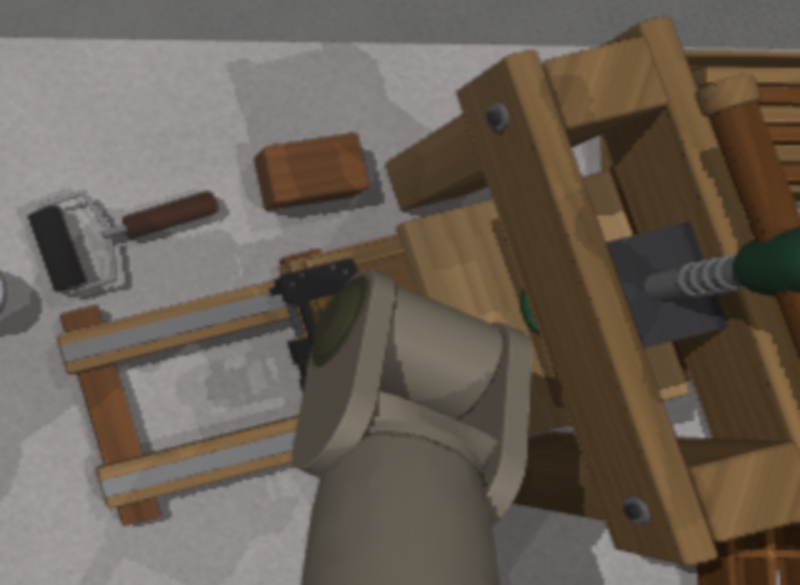

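```bash
python3 - <<'E'
from h import *
p,e=tri(sz(440,135),tz(343,320)); print('disk',p.round(),round(e,1),press(p,.273))
for z in (250,300,350): print(z,press(atz('top',tz(530,340),z),.273),press(atz('top',tz(495,515),z),.273))
E
```

```text
disk [591. -64. 309.] 4.0 [35.  27.1]
250 [ -16.6 -134.2] [-149.1  -64.3]
300 [ -13.4 -106.8] [-137.3  -41.4]
350 [-10.2 -79.4] [-125.6  -18.6]
```

```bash
python3 -m handwheel '[[-3,0,0,0,1],[-6,0,0,0,1],[-9,0,0,0,1],[-12,0,0,0,1],[-15,0,0,0,1],[-18,0,0,0,1],[-21,0,0,0,1],[-24,0,0,0,1],[-27,0,0,0,1],[-30,0,0,0,1]]'
python3 - <<'E'
from h import *
for n in ['scene','top']:
    p=snap(n,n+'11.png')
a=cv2.imread('pics/top11.png')[70:320,320:640]; cv2.imwrite('pics/top11z.png',cv2.resize(a,None,fx=2.5,fy=2.34,interpolation=2))
a=cv2.imread('pics/scene11.png')[0:200,110:420]; cv2.imwrite('pics/scene11z.png',cv2.resize(a,None,fx=2.5,fy=2.5,interpolation=2))
s=ctrl.observe();print(s['tcp_pos'],press(s['tcp_pos'],.273),s['contact_force'],s['q'])
E
```

```text
clock: 17.73
tcp_pos: [576.9, -145.0, 84.7]
tool_rot: [0.603, 0.797, 0.001, -0.001]
contact_force: [2.6, 8.4, 2.4]
grip_width: 0.006
[ 576.99438379 -145.66009229   84.67709205] [ -0.8 -47.2] [2.35101312 4.999994   0.31768322] [-4.44432156e-01  6.52134937e-01  1.47358675e+00  1.40420775e-03
  1.01630347e+00 -7.19987800e-01]
```

View pics/scene11z.png

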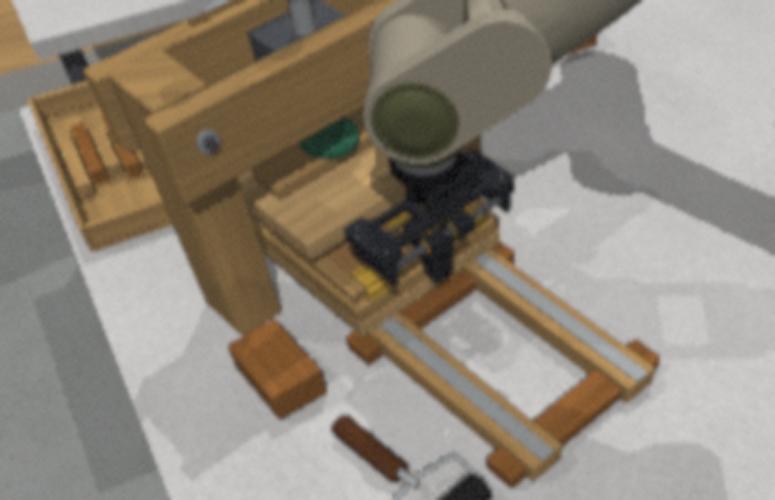

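View pics/top11z.png

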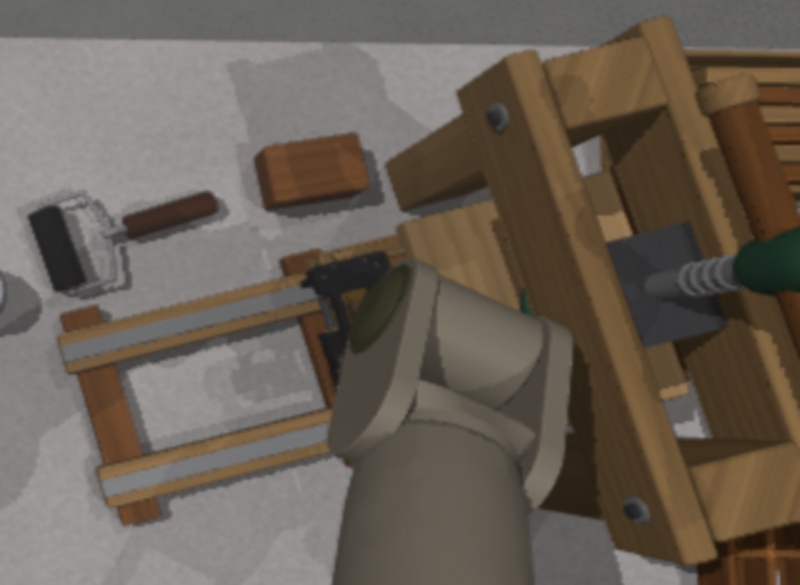

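```bash
python3 - <<'E'
from h import *
p,e=tri(sz(413,120),tz(380,308)); print('disk',p.round(),round(e,1),press(p,.273))
for z in (280,308,330,350): print(z,press(atz('top',tz(572,335),z),.273),press(atz('top',tz(560,450),z),.273))
# front beam top-front edge line projection at Y=-154,z=308 in zoom px
c,s=np.cos(.273),np.sin(.273)
f,cx,cy,E=C['top']
for X in (-150,-50,0,50,150):
  for z in (308,230):
    w=np.array([O[0]+c*X+s*154, O[1]+s*X-c*154, z]); k=E[:,:3].T@(w-E[:,3]); u,v=f*k[0]/k[2]+cx,f*k[1]/k[2]+cy
    print(X,z,round((u-320)*2.5),round((v-70)*2.34))
E
```

```text
disk [603. -93. 309.] 0.3 [38.5 -3. ]
280 [ -18.8 -149.8] [-104.9 -113. ]
308 [ -16.8 -133.2] [-99.8 -97.8]
330 [ -15.3 -120.2] [-95.7 -85.9]
350 [ -13.9 -108.4] [-92.  -75.1]
-150 308 656 495
-150 230 590 486
-50 308 613 369
-50 230 552 373
0 308 592 308
0 230 533 317
50 308 571 247
50 230 515 262
150 308 530 127
150 230 479 154
```

```bash
python3 -m handwheel '[[-2,0,0,0,1],[-4,0,0,0,1],[-6,0,0,0,1],[-8,0,0,0,1],[-10,0,0,0,1],[-11,0,0,0,1],[-12,0,0,0,1],[-13,0,0,0,1],[-14,0,0,0,1],[-15,0,0,0,1]]'
python3 - <<'E'
from h import *
for n in ['scene','top']:
    p=snap(n,n+'12.png')
a=cv2.imread('pics/top12.png')[70:320,320:640]; cv2.imwrite('pics/top12z.png',cv2.resize(a,None,fx=2.5,fy=2.34,interpolation=2))
a=cv2.imread('pics/scene12.png')[0:160,210:410]; cv2.imwrite('pics/scene12z.png',cv2.resize(a,None,fx=3.75,fy=3.75,interpolation=2))
s=ctrl.observe();print(s['tcp_pos'],press(s['tcp_pos'],.273),s['contact_force'],s['q'])
E
```

```text
clock: 18.67
tcp_pos: [578.3, -150.2, 84.7]
tool_rot: [0.603, 0.798, 0.004, -0.01]
contact_force: [-15.3, 60.2, 29.1]
grip_width: 0.004
[ 578.33474191 -150.18750435   84.71930743] [ -0.7 -51.9] [-15.56329297  55.99122886  27.09842937] [-0.45464475  0.66280733  1.45395572  0.01423646  1.04279135 -0.73899979]
```

View pics/scene12z.png

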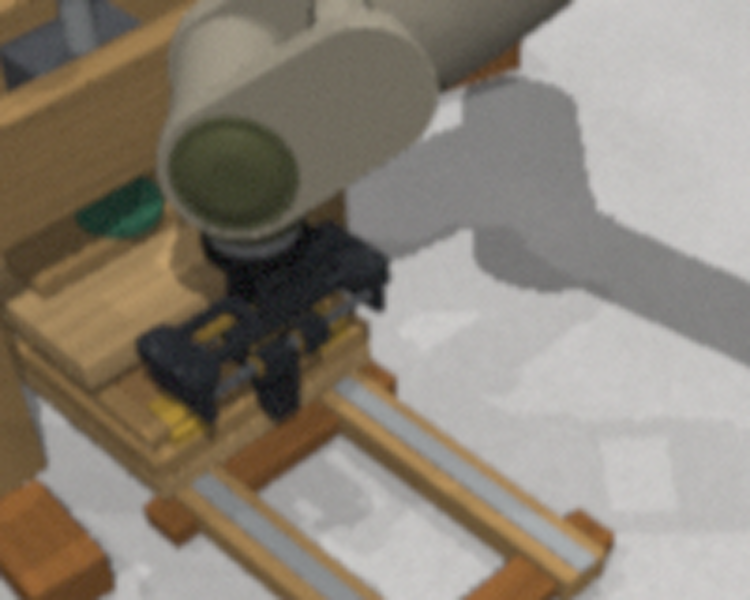

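View pics/top12z.png

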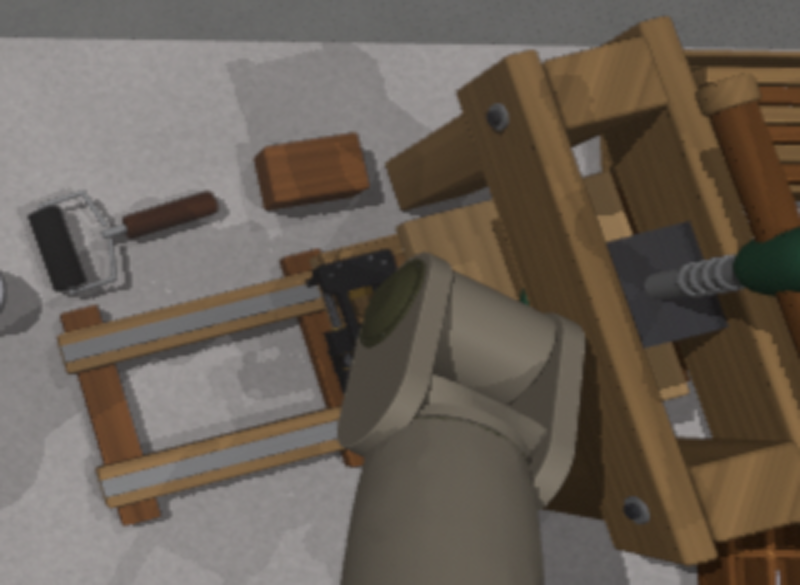

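```bash
python3 -m handwheel '[[4,0,0,0,1],[8,0,0,0,1],[11,0,0,0,1],[13,0,0,0,1],[20,0,0,0,1],[40,0,0,0,1]]'
python3 - <<'E'
from h import *
s=ctrl.observe();print(s['tcp_pos'],press(s['tcp_pos'],.273),s['contact_force'])
for n in ['scene','wrist']:
    p=snap(n,n+'13.png')
    for l in ['bed_end','hinge']:
        r=nets.pinpoint(l,p); print(l,[(np.round(a['location'],1).tolist(),press(a['location'],.273),round(a['score'],2)) for a in r[:2]])
E
```

```text
clock: 19.27
tcp_pos: [570.2, -123.8, 84.7]
tool_rot: [0.605, 0.796, -0.0, 0.001]
contact_force: [0.7, -0.2, 0.0]
grip_width: 0.003
[ 570.24335571 -123.84869362   84.69519936] [ -1.4 -24.4] [ 0.71677614 -0.2255373   0.04898438]
bed_end [([582.0, -155.8, 52.4], array([  1.3, -58.3]), 0.9)]
hinge [([585.3, -166.4, 81.1], array([  1.6, -69.4]), 0.64), ([537.3, 580.2, 8.9], array([156.7, 662.5]), 0.61)]
bed_end [([585.5, -155.5, 53.2], array([  4.8, -59. ]), 0.67)]
hinge [([586.9, -165.6, 81.3], array([  3.4, -69.1]), 0.72)]
```

View pics/wrist13.png

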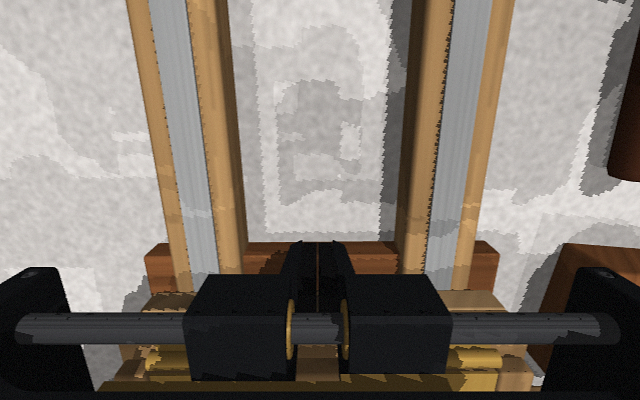

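View pics/scene13.png

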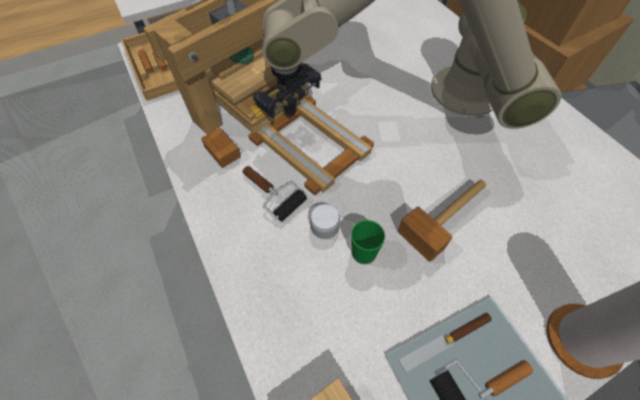

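```bash
python3 -m handwheel '[[-10,0,8,0,1],[-18,0,8,0,1],[-22,0,8,0,1],[-24,0,8,0,1],[-26,0,8,0,1],[-28,0,8,0,1],[-29,0,8,0,1],[-30,0,8,0,1],[-31,0,8,0,1],[-31,0,8,0,1]]'
python3 - <<'E'
from h import *
s=ctrl.observe();print(s['tcp_pos'],press(s['tcp_pos'],.273),s['contact_force'],s['torque'],s['joint_efforts'])
E
```

```text
clock: 20.4
tcp_pos: [577.7, -149.5, 76.8]
tool_rot: [0.603, 0.798, 0.001, -0.003]
contact_force: [-4.4, 13.1, 7.7]
grip_width: 0.001
[ 577.74236884 -149.50331978   76.77988577] [ -1.1 -51.1] [-4.4106969  13.06882999  7.72690941] [1.89218771 0.72967596 0.14024307] [ -7.19856173 -48.60832572 -23.83359253  -1.77203022  -2.15359367
   0.12926677]
```

```bash
python3 -m handwheel '[[3,0,0,0,1],[6,0,0,0,1],[15,0,0,0,1],[40,0,0,0,1],[75,0,-15,0,1],[110,0,-50,0,1],[140,0,-85,0,1],[160,0,-120,0,1],[170,0,-150,0,1],[170,0,-150,0,1]]'
python3 - <<'E'
from h import *
s=ctrl.observe();print(s['clock'],press(s['tcp_pos'],.273),s['contact_force'])
for n in ['scene','top']:
    p=snap(n,n+'14.png')
    for l in ['bed_end','hinge','tympan_edge','tin','planer','brayer','cup','mallet','ink_knife']:
        r=nets.pinpoint(l,p); print(l,[(np.round(a['location'],0).tolist(),press(a['location'],.273),round(a['score'],2)) for a in r[:1]])
a=cv2.imread('pics/scene14.png')[0:200,110:420]; cv2.imwrite('pics/scene14z.png',cv2.resize(a,None,fx=2.5,fy=2.5,interpolation=2))
E
```

```text
clock: 21.23
tcp_pos: [533.6, 14.1, 233.9]
tool_rot: [0.602, 0.798, 0.003, 0.005]
contact_force: [-0.8, 0.2, 1.1]
grip_width: 0.003
21.2333 [  0.5 118.3] [-0.77049218  0.18002652  1.12530212]
bed_end [([454.0, 364.0, 0.0], array([ 17.6, 476.4]), 0.59)]
hinge [([586.0, -167.0, 84.0], array([  2. , -69.9]), 0.8)]
tympan_edge []
tin [([640.0, 216.0, 6.0], array([157.2, 284.5]), 0.89)]
planer [([786.0, -138.0, 5.0], array([202.8, -96.2]), 0.88)]
brayer [([697.0, 132.0, -3.0], array([189.9, 188. ]), 0.8)]
cup [([594.0, 324.0, -4.0], array([142.7, 400.2]), 0.98)]
mallet [([456.0, 367.0, -1.0], array([ 21.1, 479.3]), 0.89)]
ink_knife [([538.0, 581.0, 8.0], array([157.7, 663.1]), 0.62)]
bed_end [([585.0, -156.0, 50.0], array([  4.1, -59.8]), 0.92)]
hinge [([586.0, -164.0, 82.0], array([  2.7, -67.3]), 0.64)]
tympan_edge []
tin [([643.0, 213.0, 3.0], array([159.2, 280.6]), 0.7)]
planer [([791.0, -132.0, 1.0], array([208.7, -92.1]), 0.83)]
brayer [([693.0, 125.0, 2.0], array([184. , 182.4]), 0.85)]
cup [([596.0, 329.0, 1.0], array([146.1, 404.9]), 0.72)]
mallet [([453.0, 363.0, -4.0], array([ 17.1, 476.3]), 0.89)]
ink_knife [([543.0, 584.0, 13.0], array([163.1, 664.5]), 0.61)]
```

View pics/scene14z.png

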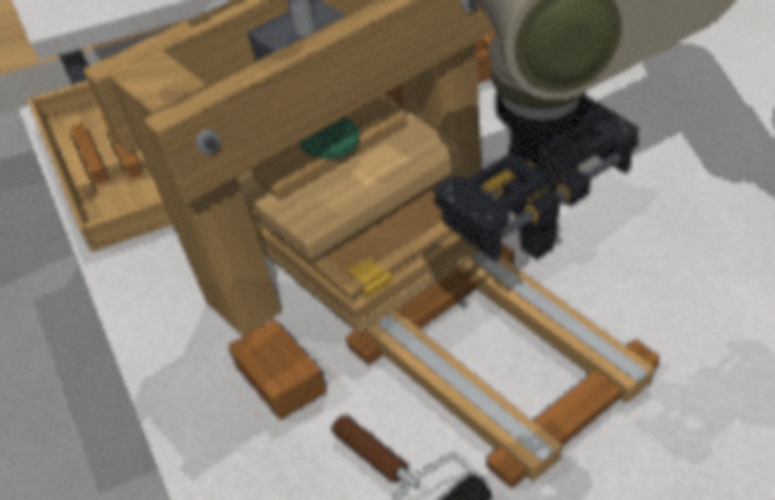

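View pics/top14.png

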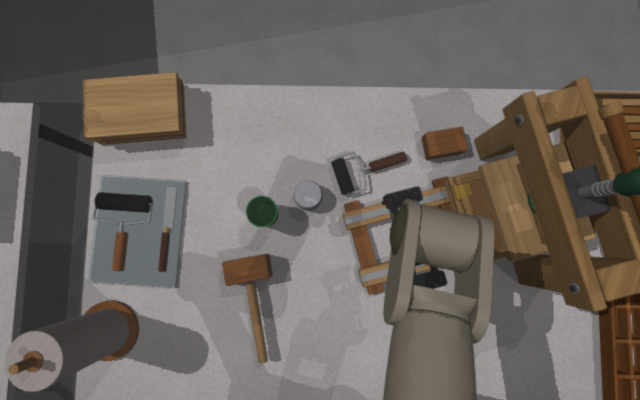

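```bash
python3 -m handwheel '[[0,0,0,0,1],[0,0,0,0,1],[0,0,0,0,1]]'; python3 -c "
from station import order; print(order.job_done())"
```

```text
clock: 22.48
tcp_pos: [532.4, 11.6, 226.8]
tool_rot: [0.604, 0.797, 0.0, 0.0]
contact_force: [-0.4, 0.3, -0.3]
grip_width: 0.005
the job is handed in; nothing more can be done
None
```

The tympan is down flat on the type and the bed is run in under the platen against its stop. I handed the job in at 22.5 s, within the 61 s limit, with the arm standing clear and no force on it.

- **Tympan:** I pushed it over with the shut fingers near its free edge. It came to rest with the fingertips at about 89 mm, which matches the 88.5 mm expected when it lies flat, under about 19 N. Its last stretch was slow, at about 12 mm/s.
- **Bed:** I then pushed it at the centre of its end face, at about 60 mm/s, slowing to 12–24 mm/s for the last 15 mm. It moved about 243 mm, with 8–11 N of push for most of the way, and stopped.
- **At the stop:** The push rose to about 60 N before I backed off, or 68 N in all counting an upward part. A second, gentler push of about 14 N met the same stop to within 1 mm. The torque reading placed that contact at the fingertips, so the arm was not catching on the press. A 243 mm travel means the bed started about 37 mm in, inside the stated 0–40 mm.
- **Other things on the bench:** The tin, planer, brayer, cup, mallet and ink knife all read within about 5 mm of where they started, which is within the networks' scatter.

**Not confirmed:**
- The tympan's free edge is hidden under the platen, so I could not re-measure it after the bed went in. Its hinge end lies flat in the last picture.
- One scene-camera reading of the bed end was a false hit on the mallet. The top camera put the bed end at about y = -60 mm, which agrees with where the fingers stopped.
- The arm's wrist passed close to the front head beam at the end; I estimated about 15–20 mm of clearance and saw no sign of contact.

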